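Shut the soap away in the clamped wooden box

ROBOT

A 6-joint arm with a two-finger parallel gripper is mounted at the origin on the work surface. World frame = base frame: x ahead of the robot, y to its left, z up, the work surface at z = 0. Lengths are in m, angles in degrees, forces in N, time in s.
With the tool pointing down it reaches from about 0.375 to 0.9 m from the base axis. Payload 3.1 kg.
Tool frame: the origin (TCP) lies between the finger pads; the fingertips stand 11 mm ahead of it and the grasp point (between the pads) lies 8 mm behind it; z points along the fingers, y is the line along which they close (so a half turn about z gives the same grasp; the last joint's range is limited). The gripper opens to 87 mm and grips with 3 to 60 N. Pads are 19 mm wide; open, the fingers measure 117 mm over their backs; the gripper's body (75 mm by 190 mm) begins 51 mm behind the grasp point.
Start: joints at [-86.603, 30.224, 82.088, -0, 67.689, -10.227], TCP at [0.147, -0.607, 0.234] pointing down, gripper open.
Joint ranges: [-176.69, 176.69], [-43.24, 126.21], [12.49, 139.97], [-82, 262], [0, 151.66], [-163.58, 163.58]. Speed limits (degrees/s): [159.86, 159.86, 180, 180, 180, 180].

INTERFACE

Orientations are given as a 3x3 rotation matrix whose columns are the frame's x, y, z axes.
In Python, from rig import bot, viewer, workorder, models gives the robot as it stands.
- The arm moves only by the shell command python3 -m jog 'ROWS'. ROWS is JSON, a list of rows, each a list of 7 numbers: the opening, from 0 (shut) to 1 (fully open), then the shift along the tool's x, y, z in m, then the turn, a rotation vector about the tool's x, y, z in degrees. In form: [[claw, x, y, z, ax, ay, az], ...]. A call has 1 to 20 rows; each row is the pose to reach, as a shift and turn from the pose commanded when the call began, along the tool's axes at that moment; what a row does not reach only later rows make up. A row lasts 1/8 s, in which the tool goes at most 62.5 mm and 10.7 degrees, less where a joint would pass 70% of its speed; a pose out of reach is approached as far as the arm can. A call with a gripper value outside its range is refused whole. The fingers move at their own pace and stop on an object; the grip force is fixed at half the most. Time passes only in rows, so rows that repeat a pose let the fingers close. It gives the time, the measured TCP pose, the force, the opening and the grip force at its end, in the units of the state.
- bot.read_state(): the state, without advancing time (a new reading comes with each control period).
- viewer.capture(name): name is "side" or "top"; returns (picture, depth): 480x640x3 uint8, blue, green, red; 480x640 float32, m along the optical axis (not along the pixel's ray), 0 where there is no reading.
- viewer.camera_info(name): a dict with "fx", "fy", "cx", "cy" (pixels), "dist_coeffs" ([k1, k2, p1, p2, k3] as OpenCV has them; the pictures are not rectified), "world_to_cam" (4x4, takes a point from world to camera coordinates). Camera axes: x right, y down, z forward; pixel columns grow to the right and rows downward; lengths in m; the calibration is good to about 2 mm. A picture is of the moment at which its call begins. camera_info takes no time and is no camera call.
- workorder.hand_in(): hands the job in; it is judged then, once.
Trained networks look in the newest picture that a camera, given by its name, has taken for a name from the list of things; names that differ only in an ending like _2 or _b are one class to them, and where a whole thing is asked for, a point or a joint stands for the part that bears it (a point fixed in the world has none). Each returns a list of dicts, best first, with "p" (0 to 1); they miss things now and then, are a little off and sometimes report something else, mostly with a low value. They report only what shows in the picture. A call takes as long as a camera call.
- models.outline_of(camera, thing): "mask" (480x640 bool, what is visible of it).
- models.tip_of(camera, thing): "xyz" ([x, y, z] in m, in world coordinates, good to about 4 mm: a listed point, or the origin of a listed thing).
The state is a dict: "time_s": time; "joint_positions": joint angles; "qvel": joint speeds; "tau": joint torques, N m; "position": TCP position; "tcp_rot": TCP orientation; "force": force on the tool from outside, world axes, zero at the start; "moment": the same for the moment, N m; "opening": opening from 0.0 (shut) to 1.0 (fully open); "grasp_force": force on a finger pad.
Only numpy, scipy, OpenCV 4.12 (cv2) and the standard library are available. Lean on these libraries where they do the work, as an engineer would, in place of code of your own. Each camera call takes 0.05 s, during which the arm holds its last target. There are 200 camera calls.

TASK

Put the bar of soap from the green dish into the wooden box, then shut the box against rats: hook the far edge of the lid under the box's lip, lower the lid until it lies flat and fully home on the rim, and only then swing the steel clamp right down onto the lid. Let go of everything, and leave the lantern, the steel glass and the saucer where they stand.

Things in the scene. Friction and masses are not known exactly. Their poses are not given: they have to be found in the camera images.
- box: open wooden box screwed to the board, 150 (x) x 120 (y) x 50 mm, walls 8 mm; origin at the centre of its underside, front (with clamp) to -x. On it a hand-nailed rim collar of the same outline, rim at 60 mm: its back plate (front face x = 75 mm) carries a lip 18 mm deep, underside 73, top 81 mm high, over a 13 mm slot. The collar sits up to 7 mm off along x, not measured: feel for it
- lid: loose wooden lid, panel 148 (x) x 116 (y) x 8 mm, 140 g; origin at the centre of the panel's underside, z up, x towards the edge that goes under the lip. Starts lying on its battens on the board on one side of the box, the dish on the other. Home: panel flat on the rim (origin 60 mm above the box's underside) within 3 mm of touching the back plate
- lid_grip (a point): centre of the lid's grip block: 36 (x) x 22 (y) mm, 30 mm high, on top of the lid at its centre, from 8 to 38 mm above the lid's origin; this point is 23 mm above it
- lid_batten (a point): middle of the lower edge of the front batten under the lid (lid x = -65 mm, z = -8 mm), 98 mm long in y, 10 mm wide, 8 mm deep; a second one lies at x = +41 to +51 mm. They drop inside the collar with 3 mm to spare in all along x and 3 mm each side, so the far edge goes into the slot with the front held 5 to 9 degrees up until it meets the back plate, then the front is lowered
- clamp (a joint): stiff hinge of the clamp, rad: 0 = down flat on the closed lid, grows as it opens up and outwards to the front; starts at about 2.05 to 2.25 (leaning away to the front). It stays where it is left and takes about 4 N at the tip, along its arc, to move; a lid that is not home holds it up
- clamp_hinge (a point): the clamp's hinge axis (along the box's y), at the front of the box, x = -88 mm, 61 mm above its underside
- clamp_tip (a point): free end of the clamp: a steel strap 24 mm wide, 6 mm thick, from the hinge to this point 46 mm away; when down its underside is 68 mm and its top 74 mm above the box's underside
- soap: white bar of soap, 66 (x) x 38 (y) x 24 mm high, 90 g, lying in the dish on its 5 mm floor; origin at the centre of its underside
- dish: green plastic soap dish, 110 (x) x 80 (y) mm, rim 10 mm high, loose; origin at the centre of its underside
- lantern: grey plastic lantern, 110 x 110 mm base, 210 mm tall, loose, to be left alone; origin at the centre of its underside
- glass: steel drinking glass, 72 mm wide, 110 mm high, loose, to be left alone; origin under its centre
- saucer: white ceramic saucer, 140 mm wide, 20 mm high, loose, to be left alone; origin under its centre

How it is judged (in metres and radians):
On the way, in this order (a step that is already met when the one before it is completed fails the run):
1. the soap lies in the box and is let go (x of soap in the frame of box between -0.067 and 0.067 m and y of soap in the frame of box between -0.052 and 0.052 m and z of soap in the frame of box between 0 and 0.035 m and contact force between soap and the fingers below 0.2 N and linear speed of soap below 0.03 m/s), for 0.2 s.
2. the lid lies home on the rim, hooked under the lip, with the clamp still open (x of lid in the frame of box between -0.012 and 0.011 m and y of lid in the frame of box between -0.006 and 0.006 m and z of lid in the frame of box between 0.057 and 0.063 m and angle between the z axis of lid and the z axis of box, either way round below 0.04 rad and angle between the x axis of lid and the x axis of box, either way round below 0.06 rad and angle between lid's own z axis and vertical below 0.2 rad and value of joint clamp above 0.5 rad), for 0.2 s.
3. the clamp is down on the lid (value of joint clamp between -0.055 and 0.1 rad and x of lid in the frame of box between -0.012 and 0.011 m and y of lid in the frame of box between -0.006 and 0.006 m and z of lid in the frame of box between 0.057 and 0.063 m and angle between the z axis of lid and the z axis of box, either way round below 0.04 rad and angle between the x axis of lid and the x axis of box, either way round below 0.06 rad and angle between lid's own z axis and vertical below 0.2 rad), for 0.2 s.
At the end, for the whole second after the job is handed in: the soap lies inside the box; the lid lies flat (within 0.04 rad) on the rim, hooked under the lip, its origin within about 11 mm (x) and 6 mm (y) of the box's axis and 3 mm of the rim's height; the clamp is down (joint under 0.1 rad); everything is at rest (all of step 3 and x of soap in the frame of box between -0.067 and 0.067 m and y of soap in the frame of box between -0.052 and 0.052 m and z of soap in the frame of box between 0 and 0.035 m and linear speed of each of lid, soap below 0.02 m/s); the robot touches nothing.
It fails at once if the lantern was moved more than 25 mm or tipped (distance of lantern from where it was at the start of the episode above 0.025 m or angle between lantern's own z axis and vertical above 0.3 rad).
It fails at once if the glass was moved more than 25 mm or tipped (distance of glass from where it was at the start of the episode above 0.025 m or angle between glass's own z axis and vertical above 0.3 rad).
It fails at once if the saucer was moved more than 25 mm or tipped (distance of saucer from where it was at the start of the episode above 0.025 m or angle between saucer's own z axis and vertical above 0.3 rad).
It also fails if it takes over 61 s, if anything falls off the work surface, if the arm or the gripper's body presses on something with over 40 N, if the wrist force passes 120 N, or if a joint passes its speed limit or range.

## Working session

There is one attempt and no reset: what is moved stays moved. The work goes in short steps, Python scripts to look and compute and a shell command to move; the robot and the scene stay as the last step left them, time stands still between calls to the robot, and variables do not carry over. Pictures are saved under pics/ and viewed, at most 10 in all, crops included, and the job is handed in when it is done.

```bash
mkdir -p pics; ls; cat > h.py <<'E'
import numpy as np, cv2
from rig import bot, viewer, workorder, models
def pts(cam,depth,mask):
    i=viewer.camera_info(cam);K=np.array([[i['fx'],0,i['cx']],[0,i['fy'],i['cy']],[0,0,1]])
    v,u=np.where(mask&(depth>0))
    if len(u)==0:return np.zeros((0,3))
    n=cv2.undistortPoints(np.c_[u,v].astype(np.float64)[:,None],K,np.array(i['dist_coeffs']))[:,0]
    z=depth[v,u];p=np.c_[n*z[:,None],z,np.ones(len(z))]
    return (p@np.linalg.inv(np.array(i['world_to_cam'])).T)[:,:3]
E
python3 - <<'E'
from h import *
for c in ['top','side']:
    im,d=viewer.capture(c);cv2.imwrite(f'pics/{c}0.png',im);np.save(f'{c}0.npy',d)
    for t in ['box','lid','lid_grip','lid_batten','clamp_hinge','clamp_tip','soap','dish','lantern','glass','saucer']:
        r=models.tip_of(c,t);print(c,t,[(round(x['p'],2),np.round(x['xyz'],3)) for x in r[:2]])
    for t in ['lid','soap','box','dish']:
        r=models.outline_of(c,t)
        if r:
            P=pts(c,d,r[0]['mask']);zt=np.percentile(P[:,2],[5,50,95])
            rr=cv2.minAreaRect((P[:,:2]*1000).astype(np.float32))
            print(c,t,r[0]['p'],len(P),zt.round(3),rr)
            np.save(f'{c}_{t}.npy',P)
print(bot.read_state())
E
```

```text
pics
top box [(0.85, array([ 0.62 , -0.042,  0.002]))]
top lid [(0.89, array([0.483, 0.244, 0.01 ]))]
top lid_grip [(0.92, array([0.48 , 0.246, 0.038]))]
top lid_batten [(0.59, array([ 0.416,  0.242, -0.002])), (0.49, array([0.479, 0.248, 0.034]))]
top clamp_hinge [(0.71, array([ 0.53 , -0.033,  0.059])), (0.16, array([ 0.495, -0.034,  0.096]))]
top clamp_tip [(0.65, array([ 0.496, -0.035,  0.097]))]
top soap [(0.83, array([ 0.533, -0.227,  0.006]))]
top dish [(0.93, array([ 0.532, -0.234,  0.002])), (0.48, array([0.482, 0.246, 0.034]))]
top lantern [(0.74, array([ 0.59 , -0.476,  0.001]))]
top glass [(0.69, array([ 0.769, -0.193,  0.   ])), (0.32, array([0.418, 0.239, 0.   ]))]
top saucer [(0.71, array([ 0.537, -0.229,  0.005])), (0.62, array([0.788, 0.183, 0.001]))]
top lid 0.75 3282 [0.011 0.016 0.038] ((483.2396545410156, 250.2789306640625), (151.04869079589844, 125.037353515625), 6.940114974975586)
top soap 0.8 506 [0.006 0.028 0.032] ((534.6006469726562, -227.84738159179688), (43.506507873535156, 69.79561614990234), 64.93878173828125)
top box 0.56 4210 [0.004 0.011 0.082] ((613
[... 1525 characters left out ...]
643286e-03,
        6.76896138e+01, -1.02282245e+01]), 'qvel': array([ 0.02996711,  0.11357618,  0.08463121,  0.02864214, -0.11504757,
       -0.07690515]), 'tau': array([-7.00106511e-05, -4.40011954e+01, -1.76977193e+01,  6.34119473e-02,
        5.05782024e-02, -2.92093671e-05]), 'position': array([ 0.1472579 , -0.60738077,  0.2335424 ]), 'tcp_rot': array([[ 9.71859268e-01,  2.35562226e-01,  2.46801998e-05],
       [ 2.35562226e-01, -9.71859268e-01,  2.46944497e-05],
       [ 2.98027604e-05, -1.81858070e-05, -9.99999999e-01]]), 'force': array([ 1.19897144, -0.01036878,  0.6761622 ]), 'moment': array([ 0.00169895,  0.0254258 , -0.00704394]), 'grasp_force': 0.0, 'opening': 0.9991967071896303}
```

```bash
python3 - <<'E'
from h import *
def rep(n,P):
    r=cv2.minAreaRect((P[:,:2]*1000).astype(np.float32));b=cv2.boxPoints(r)
    e=b[1]-b[0];f=b[2]-b[1];l=e if np.hypot(*e)>np.hypot(*f) else f
    print(n,len(P),np.round(r[0]),np.round(r[1]),'long axis deg',np.round(np.degrees(np.arctan2(l[1],l[0]))%180,1))
P=np.load('top_soap.npy');rep('soap',P[P[:,2]>.024])
P=np.load('top_dish.npy');rep('dish',P)
P=np.load('top_lid.npy');rep('lidpanel',P[(P[:,2]>.011)&(P[:,2]<.022)]);rep('grip',P[P[:,2]>.035])
for c in ['top','side']:
    d=np.load(f'{c}0.npy');Q=pts(c,d,np.ones(d.shape,bool))
    m=(Q[:,0]>.5)&(Q[:,0]<.74)&(abs(Q[:,1]+.04)<.1);Q=Q[m]
    rep(c+' rim',Q[(Q[:,2]>.055)&(Q[:,2]<.065)&(Q[:,0]>.54)]);rep(c+' lip',Q[(Q[:,2]>.077)&(Q[:,2]<.087)&(Q[:,0]>.6)])
    C=Q[(Q[:,2]>.066)&(Q[:,0]<.55)];rep(c+' clamp',C);print(C.min(0),C.max(0)) if len(C) else 0
E
```

```text
soap 419 [ 533. -226.] [37. 65.] long axis deg 152.6
dish 1090 [ 532. -232.] [ 82. 110.] long axis deg 152.4
lidpanel 2923 [483. 247.] [149. 118.] long axis deg 7.8
grip 171 [483. 246.] [36. 24.] long axis deg 7.5
top rim 570 [612. -39.] [120. 144.] long axis deg 177.3
top lip 563 [694. -42.] [120.  28.] long axis deg 87.4
top clamp 79 [516. -35.] [30. 34.] long axis deg 90.2
[ 0.5011903  -0.05224647  0.06628647] [ 0.53080024 -0.01855807  0.09489102]
side rim 821 [628. -40.] [125. 161.] long axis deg 177.5
side lip 420 [695. -42.] [123.  29.] long axis deg 86.9
side clamp 61 [514. -33.] [30. 31.] long axis deg 172.3
[ 0.50015369 -0.05001187  0.06613813] [ 0.53095273 -0.01903971  0.0930261 ]
```

View pics/top0.png

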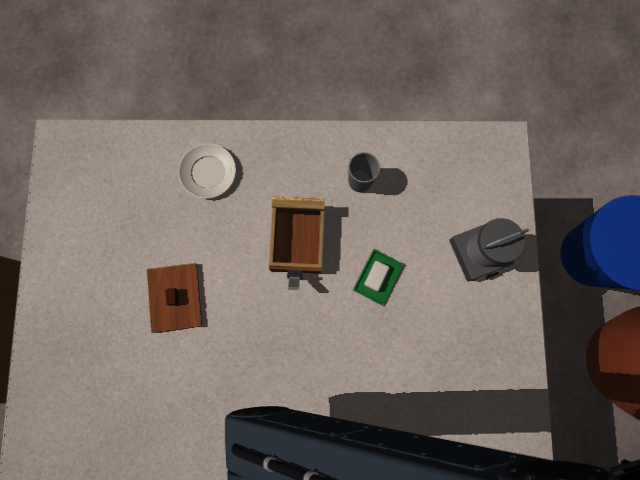

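View pics/side0.png

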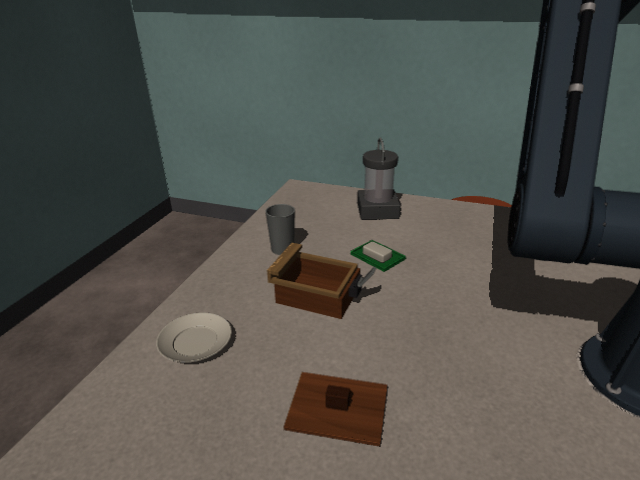

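```bash
cat >> h.py <<'E'
from scipy.spatial.transform import Rotation as R
def Rt(yaw,tilt=0):
    "tool down, tool y at world yaw deg; tilt: front(-x of lid) up, rotation about tool y axis (yaw=box y)"
    y=np.array([np.cos(np.radians(yaw)),np.sin(np.radians(yaw)),0]);z=np.array([0,0,-1.])
    M=np.c_[np.cross(y,z),y,z]
    return R.from_rotvec(np.radians(tilt)*y).as_matrix()@M
def row(p,M,s=None):
    s=s or bot.read_state();T=s['tcp_rot']
    d=T.T@(np.array(p)-s['position']);w=R.from_matrix(T.T@M).as_rotvec(degrees=True)
    print('row',np.round(d,4),np.round(w,2))
E
python3 -c "
from h import *
row([.533,-.226,.1],Rt(62.6))"
```

```text
row [ 0.4647 -0.2798  0.1336] [   0.     -0.   -138.98]
```

```bash
python3 -m jog '[[0.7,0.465,-0.28,0.134,0,0,-139],[0.7,0.465,-0.28,0.134,0,0,-139],[0.7,0.465,-0.28,0.134,0,0,-139],[0.7,0.465,-0.28,0.134,0,0,-139],[0.7,0.465,-0.28,0.134,0,0,-139],[0.7,0.465,-0.28,0.134,0,0,-139],[0.7,0.465,-0.28,0.134,0,0,-139],[0.7,0.465,-0.28,0.134,0,0,-139],[0.7,0.465,-0.28,0.134,0,0,-139],[0.7,0.465,-0.28,0.134,0,0,-139],[0.7,0.465,-0.28,0.134,0,0,-139],[0.7,0.465,-0.28,0.134,0,0,-139],[0.7,0.465,-0.28,0.134,0,0,-139],[0.7,0.465,-0.28,0.134,0,0,-139],[0.7,0.465,-0.28,0.134,0,0,-139]]'
python3 -c "
from h import *
print(bot.read_state()['joint_positions'])
row([.533,-.226,.024],Rt(62.6))"
```

```text
time_s: 3.48
position: [0.5333, -0.2258, 0.0996]
tcp_rot: [[-0.887, 0.462, 0.0], [0.462, 0.887, -0.0], [-0.0, 0.0, -1.0]]
force: [-0.3, 0.1, 0.4]
opening: 0.7
grasp_force: 0.0
[-3.39988694e+01  3.72398643e+01  9.51281509e+01  3.85027088e-03
  4.76245622e+01 -9.64784514e+01]
row [ 0.0002 -0.0003  0.0756] [ 0.    0.01 -0.12]
```

```bash
python3 -m jog '[[0.6,0,0,0.04,0,0,0],[0.6,0,0,0.076,0,0,0],[0.6,0,0,0.076,0,0,0],[0.2,0,0,0.076,0,0,0],[0.2,0,0,0.076,0,0,0],[0.2,0,0,0.076,0,0,0],[0.2,0,0,0.076,0,0,0],[0.2,0,0,0.05,0,0,0],[0.2,0,0,-0.01,0,0,0],[0.2,0,0,-0.04,0,0,0],[0.2,0,0,-0.04,0,0,0]]'
python3 -c "
from h import *
row([.613,-.038,.14],Rt(87.35))"
```

```text
time_s: 4.85
position: [0.5347, -0.2266, 0.1422]
tcp_rot: [[-0.888, 0.46, 0.005], [0.46, 0.888, -0.003], [-0.006, -0.001, -1.0]]
force: [-0.0, -0.1, -0.4]
opening: 0.434
grasp_force: 29.9
row [0.0172 0.2035 0.0019] [ -0.12   0.34 -24.72]
```

```bash
python3 -m jog '[[0.2,0.017,0.203,0,0,0,-24.7],[0.2,0.017,0.203,0,0,0,-24.7],[0.2,0.017,0.203,0,0,0,-24.7],[0.2,0.017,0.203,0,0,0,-24.7],[0.2,0.017,0.203,0,0,0,-24.7],[0.2,0.017,0.203,0.05,0,0,-24.7],[0.2,0.017,0.203,0.1,0,0,-24.7],[0.2,0.017,0.203,0.105,0,0,-24.7],[0.2,0.017,0.203,0.105,0,0,-24.7]]'
```

```text
time_s: 5.98
position: [0.6115, -0.0391, 0.0349]
tcp_rot: [[-0.999, 0.049, -0.0], [0.049, 0.999, -0.0], [0.0, -0.0, -1.0]]
force: [-0.4, 0.3, -0.0]
opening: 0.434
grasp_force: 29.9
```

```bash
python3 -m jog '[[0.6,0,0,0,0,0,0],[0.6,0,0,0,0,0,0],[0.6,0,0,0,0,0,0],[0.6,0,0,-0.06,0,0,0],[0.6,0,0,-0.12,0,0,0],[0.6,0,0,-0.14,0,0,0]]'
python3 -c "
from h import *
row([.483,.246,.17],Rt(97.5))"
```

```text
time_s: 6.72
position: [0.6138, -0.038, 0.1794]
tcp_rot: [[-0.999, 0.046, 0.008], [0.046, 0.999, -0.002], [-0.008, -0.002, -1.0]]
force: [-0.4, -0.6, -1.0]
opening: 0.604
grasp_force: 0.0
row [0.1439 0.2776 0.0078] [ -0.13   0.46 -10.15]
```

```bash
python3 -m jog '[[0.6,0.144,0.278,0.008,0,0,-10.15],[0.6,0.144,0.278,0.008,0,0,-10.15],[0.6,0.144,0.278,0.008,0,0,-10.15],[0.6,0.144,0.278,0.008,0,0,-10.15],[0.6,0.144,0.278,0.008,0,0,-10.15],[0.6,0.144,0.278,0.008,0,0,-10.15],[0.6,0.144,0.278,0.008,0,0,-10.15]]'
python3 - <<'E'
from h import *
for c in ['top','side']:
    im,d=viewer.capture(c);np.save(f'{c}1.npy',d);cv2.imwrite(f'pics/{c}1.png',im)
    for t in ['soap','lid_grip','lid']:
        print(c,t,[(round(x['p'],2),np.round(x['xyz'],3)) for x in models.tip_of(c,t)[:2]])
    r=models.outline_of(c,'soap')
    if r: 
        P=pts(c,d,r[0]['mask']); print(len(P),np.median(P,0))
row([.483,.246,.031],Rt(97.5))
E
```

```text
time_s: 7.6
position: [0.4808, 0.2469, 0.167]
tcp_rot: [[-0.991, -0.132, 0.001], [-0.132, 0.991, -0.0], [-0.001, -0.0, -1.0]]
force: [0.1, 0.0, 0.2]
opening: 0.6
grasp_force: 0.0
top soap [(0.94, array([ 0.614, -0.041,  0.007]))]
top lid_grip [(0.68, array([ 0.77 , -0.197,  0.001])), (0.56, array([0.48 , 0.25 , 0.033]))]
top lid [(0.71, array([0.48 , 0.246, 0.009]))]
420 [ 0.61029322 -0.03907665  0.03104663]
side soap [(0.39, array([ 0.615, -0.035,  0.007]))]
side lid_grip [(0.56, array([0.484, 0.249, 0.033]))]
side lid [(0.74, array([0.487, 0.246, 0.004]))]
72 [ 0.63316665 -0.04089139  0.03293152]
row [-0.0021 -0.0006  0.1355] [ 0.   -0.   -0.09]
```

```bash
python3 -m jog '[[0.6,-0.002,0,0.06,0,0,0],[0.6,-0.002,0,0.11,0,0,0],[0.6,-0.002,0,0.135,0,0,0],[0.6,-0.002,0,0.135,0,0,0],[0.05,-0.002,0,0.135,0,0,0],[0.05,-0.002,0,0.135,0,0,0],[0.05,-0.002,0,0.135,0,0,0],[0.05,-0.002,0,0.135,0,0,0],[0.05,-0.002,0,0.135,0,0,0],[0.05,-0.002,0,0.1,0,0,0],[0.05,-0.002,0,0.04,0,0,0],[0.05,-0.002,0,-0.02,0,0,0],[0.05,-0.002,0,-0.02,0,0,0],[0.05,-0.002,0,-0.02,0,0,0]]'
python3 - <<'E'
from h import *
print(bot.read_state()['position'])
for c in ['top','side']:
    im,d=viewer.capture(c);cv2.imwrite(f'pics/{c}2.png',im)
    r=models.outline_of(c,'lid')
    if r: 
        P=pts(c,d,r[0]['mask']);np.save(f'{c}_lid2.npy',P);Q=P[P[:,2]>.1];m=np.median(Q,0)
        # robust plane
        for _ in range(8):
            A=np.c_[Q[:,:2]-m[:2],np.ones(len(Q))];k=np.linalg.lstsq(A,Q[:,2],rcond=None)[0];e=abs(A@k-Q[:,2]);Q=Q[e<max(.003,np.percentile(e,80))]
        print(c,len(P),len(Q),m,k,cv2.minAreaRect((Q[:,:2]*1000).astype(np.float32)))
row([.6,-.038,.2],Rt(87.35))
E
```

```text
time_s: 9.85
position: [0.4816, 0.2468, 0.186]
tcp_rot: [[-0.991, -0.13, -0.002], [-0.13, 0.991, -0.0], [0.002, -0.0, -1.0]]
force: [-0.3, 0.4, -2.0]
opening: 0.253
grasp_force: 30.0
[0.48157637 0.24681558 0.1859693 ]
top 1410 1198 [0.43722214 0.22941873 0.16940891] [-0.00076735 -0.00572497  0.16952908] ((482.33660888671875, 238.14527893066406), (148.017333984375, 99.58439636230469), 7.180570125579834)
side 4191 3960 [0.45580523 0.27290725 0.16986042] [-0.00527882 -0.00219877  0.16989111] ((480.085693359375, 247.22943115234375), (149.05323791503906, 117.11540985107422), 7.465531349182129)
row [-0.0806 -0.2977 -0.0156] [-0.05 -0.24 10.12]
```

```bash
python3 - <<'E'
from h import *
a=np.radians(-2.65);ax=np.array([np.cos(a),np.sin(a)]);ay=np.array([-np.sin(a),np.cos(a)]);o=np.array([.617,-.0389])
for f in ['top0','top1','side0','side1']:
    c=f[:-1];d=np.load(f'{f}.npy');Q=pts(c,d,np.ones(d.shape,bool))
    b=np.c_[(Q[:,:2]-o)@ax,(Q[:,:2]-o)@ay,Q[:,2]]*1000
    b=b[(abs(b[:,0])<120)&(abs(b[:,1])<80)]
    rim=b[(b[:,2]>56)&(b[:,2]<64)]
    pr=lambda v:np.percentile(v,[1,5,50,95,99]).round(1) if len(v)>5 else len(v)
    fr=rim[(rim[:,0]<-50)&(abs(rim[:,1])>20)&(abs(rim[:,1])<50)]
    print(f,'front wall x',len(fr),pr(fr[:,0]),'z',pr(fr[:,2]))
    for s in (1,-1):
        w=rim[(abs(rim[:,0])<40)&(s*rim[:,1]>40)];print('  side y',s,pr(w[:,1]))
    l=b[(b[:,2]>77)&(b[:,2]<87)&(b[:,0]>30)];print('  lip x',pr(l[:,0]),'y',pr(l[:,1]),'z',pr(l[:,2]))
    for s in(-40,0,40):
        q=l[abs(l[:,1]-s)<12];print('   at y',s,pr(q[:,0]))
    lo=b[(b[:,2]>35)&(b[:,2]<48)];print('  wallpts x',pr(lo[:,0]),pr(lo[:,1]))
    t=b[(b[:,2]<5)&(abs(b[:,1])>65)];print('  table z',np.median(t[:,2]))
E
```

```text
top0 front wall x 89 [-67.9 -67.4 -63.6 -59.8 -59.3] z [56.5 56.9 59.4 63.1 63.6]
  side y 1 [51.6 51.7 55.3 59.3 59.8]
  side y -1 [-60.1 -59.8 -56.2 -52.6 -52.3]
  lip x [63.8 65.1 76.9 89.1 90.3] y [-59.1 -54.6  -0.5  53.1  58.7] z [77.2 77.7 80.5 84.1 85.6]
   at y -40 [64.2 65.3 76.8 88.8 90.8]
   at y 0 [64.  65.2 77.2 88.9 89.5]
   at y 40 [64.3 65.5 77.3 89.  89.8]
  wallpts x [-91.6 -78.7 -49.2  69.2  70.2] [-59.7 -51.9   5.6  51.9  58.1]
  table z -0.43321936618712087
top1 front wall x 88 [-67.7 -67.5 -63.7 -60.  -59.3] z [56.1 56.5 59.6 62.5 63.6]
  side y 1 [51.6 51.7 55.7 59.2 59.5]
  side y -1 [-60.1 -59.9 -56.3 -52.7 -52.3]
  lip x [63.6 65.  76.7 89.1 90.1] y [-59.1 -53.9  -0.1  52.7  58.7] z [77.2 77.7 80.6 84.6 86.2]
   at y -40 [64.1 65.2 76.9 88.6 89.9]
   at y 0 [63.7 65.  75.9 88.6 89.7]
   at y 40 [63.6 64.5 76.9 89.1 90.1]
  wallpts x [-91.5 -77.7  -7.1  69.3  70.5] [-57.7 -50.5   7.3  51.8  52.3]
  table z -0.6979007293371753
side0 front wall x 91 [-69.7 -69.2 -64.9 -59.6 -58.8] z [56.2 56.8 60.6 62.  62.4]
  side y 1 [49.4 51.4 57.4 60.5 61.6]
  side y -1 [-62.1 -60.5 -54.2 -51.  -49.9]
  lip x [63.8 64.6 76.2 89.1 90.9] y [-59.4 -54.3   5.5  58.4  59.9] z [77.6 78.5 81.8 83.6 84.3]
   at y -40 [64.4 64.9 75.8 89.1 90.6]
   at y 0 [63.7 64.4 76.3 90.3 91.2]
   at y 40 [63.6 64.3 76.7 89.7 90.1]
  wallpts x [-93.4 -83.3  -0.6  69.3  72.5] [-56.4 -54.9  23.5  60.3  61.4]
  table z 1.1332748096021805
side1 front wall x 0 0 z 0
  side y 1 [50.3 51.3 57.7 60.5 61.7]
  side y -1 [-63.5 -60.8 -54.7 -51.  -50.7]
  lip x [64.1 64.5 76.1 89.5 90.9] y [-60.5 -53.9   5.4  58.3  60. ] z [77.2 78.6 81.7 83.5 84.5]
   at y -40 [63.9 64.5 76.4 88.8 90.4]
   at y 0 [64.1 64.4 76.6 89.7 90.5]
   at y 40 [64.2 64.4 75.6 89.5 90.4]
  wallpts x [-92.6 -44.7  46.2  70.1  74.8] [-55.8 -54.2  55.3  60.5  61.7]
  table z 1.0359192127583627
```

```bash
python3 -c "
import cv2
a=cv2.imread('pics/top1.png')[180:300,250:350];b=cv2.imread('pics/side1.png')[235:325,260:380]
a=cv2.resize(a,(400,480),interpolation=cv2.INTER_CUBIC);b=cv2.resize(b,(400,300),interpolation=cv2.INTER_CUBIC);b=cv2.copyMakeBorder(b,0,180,0,0,cv2.BORDER_CONSTANT)
cv2.imwrite('pics/crop1.png',cv2.hconcat([a,b]))"
```

```text
(no output)
```

View pics/crop1.png

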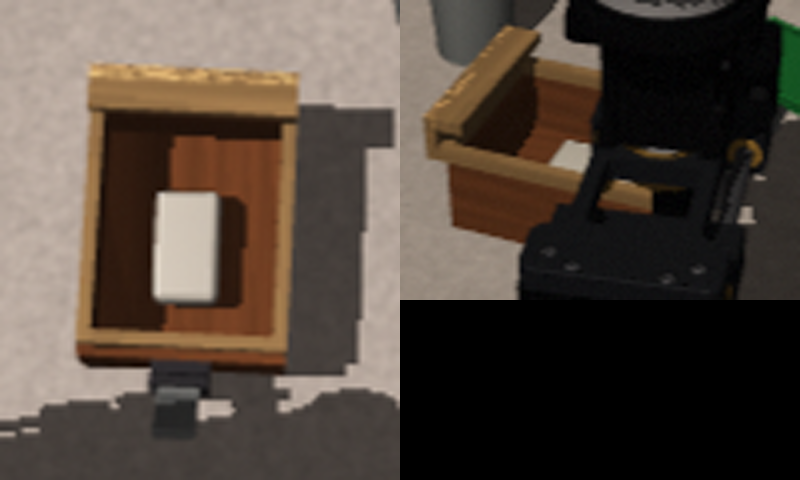

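```bash
cat >> h.py <<'E'
a=np.radians(-2.65);AX=np.array([np.cos(a),np.sin(a),0]);O=np.array([.624,-.0391,0])
def lidrow(cx,cz,th,h=.0233,s=None):
    "far lower edge at collar x=cx, height cz (m), nose-down th deg"
    t=np.radians(th);ex=AX*np.cos(t)-np.array([0,0,np.sin(t)]);ez=AX*np.sin(t)+np.array([0,0,np.cos(t)])
    p=O+AX*cx+np.array([0,0,cz])-.074*ex+h*ez
    print('tcp',p.round(4),end=' ');row(p,Rt(87.35,th),s)
def where(s=None,h=.0233):
    s=s or bot.read_state();M=s['tcp_rot'];ez=-M[:,2];ex=-M[:,0];c=s['position']-h*ez+.074*ex-O
    AY=np.array([-AX[1],AX[0],0])
    print('corner x %.4f y %.4f z %.4f tilt %.2f yaw %.2f'%(c@AX,c@AY,c[2],np.degrees(np.arcsin(-ex[2])),np.degrees(np.arctan2(ex[1],ex[0]))),'F',np.round(s['force'],1),'M',np.round(s['moment'],2))
E
python3 -c "
from h import *
lidrow(.052,.115,7)"
```

```text
tcp [ 0.6054 -0.0382  0.1471] row [-0.0862 -0.2986  0.0373] [-0.67  6.74 10.1 ]
```

```bash
python3 -m jog '[[0.05,-0.0862,-0.2986,0,-0.67,6.74,10.1],[0.05,-0.0862,-0.2986,0,-0.67,6.74,10.1],[0.05,-0.0862,-0.2986,0,-0.67,6.74,10.1],[0.05,-0.0862,-0.2986,0,-0.67,6.74,10.1],[0.05,-0.0862,-0.2986,0,-0.67,6.74,10.1],[0.05,-0.0862,-0.2986,0,-0.67,6.74,10.1],[0.05,-0.0862,-0.2986,0.037,-0.67,6.74,10.1],[0.05,-0.0862,-0.2986,0.037,-0.67,6.74,10.1],[0.05,-0.0862,-0.2986,0.037,-0.67,6.74,10.1]]'
python3 -c "
from h import *
where()
lidrow(.052,.063,7)
for c in ['top','side']:
    im,d=viewer.capture(c);cv2.imwrite(f'pics/{c}3.png',im);np.save(f'{c}3.npy',d)
a=cv2.resize(cv2.imread('pics/top3.png')[170:310,230:370],(400,400));b=cv2.resize(cv2.imread('pics/side3.png')[180:330,240:390],(400,400));cv2.imwrite('pics/crop3.png',cv2.hconcat([a,b]))
"
```

```text
time_s: 11.18
position: [0.6067, -0.037, 0.1495]
tcp_rot: [[-0.992, 0.045, -0.119], [0.045, 0.999, 0.007], [0.119, 0.002, -0.993]]
force: [0.0, -0.3, -0.9]
opening: 0.251
grasp_force: 30.0
corner x 0.0533 y 0.0014 z 0.1176 tilt 6.82 yaw -2.58 F [ 0.  -0.3 -0.9] M [ 0.02 -0.26 -0.03]
tcp [ 0.6054 -0.0382  0.0951] row [-0.0052 -0.0013  0.0541] [0.08 0.18 0.07]
```

View pics/crop3.png

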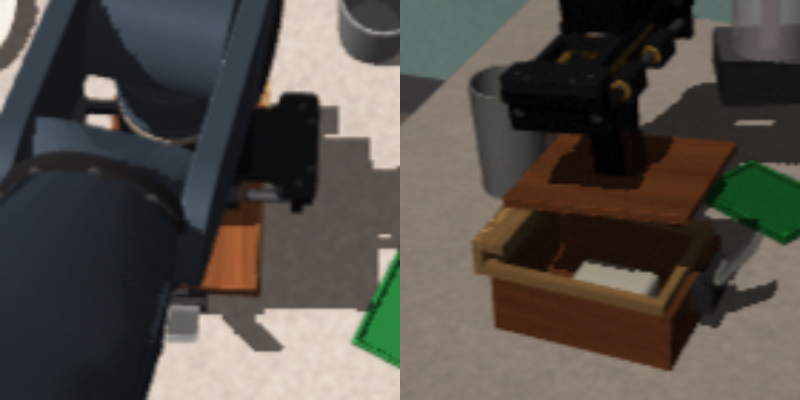

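The side view shows the lid tilted above the box with the soap inside, and the clamp is clear of the lid's front edge. Going down.

```bash
python3 -m jog '[[0.05,-0.003,-0.0013,0.025,0.1,0.2,0.1],[0.05,-0.005,-0.0013,0.045,0.1,0.2,0.1],[0.05,-0.0052,-0.0013,0.054,0.1,0.2,0.1],[0.05,-0.0052,-0.0013,0.054,0.1,0.2,0.1],[0.05,-0.0052,-0.0013,0.054,0.1,0.2,0.1]]'
python3 -c "
from h import *
where()
P=[]
for c in ['top','side']:
    im,d=viewer.capture(c)
    for r in models.outline_of(c,'lid')[:1]:
        P=pts(c,d,r['mask']);o=O
        b=np.c_[(P-o)@AX,(P-o)@np.array([-AX[1],AX[0],0]),P[:,2]];b=b[(abs(b[:,1])<.07)&(abs(b[:,0])<.12)&(b[:,2]>.05)]
        e=b[(b[:,0]>.04)];print(c,np.percentile(b,[1,50,99],axis=0).round(4).tolist(),[ (x,np.median(b[abs(b[:,0]-x)<.006,2]).round(4),b[abs(b[:,0]-x)<.006,1].min().round(4),b[abs(b[:,0]-x)<.006,1].max().round(4)) for x in (-.08,-.06,-.04,.03,.045)])
lidrow(.052,.06,7)
"
```

```text
time_s: 11.9
position: [0.6065, -0.0391, 0.0964]
tcp_rot: [[-0.992, 0.047, -0.119], [0.047, 0.999, 0.005], [0.119, -0.001, -0.993]]
force: [-0.2, 0.2, -2.0]
opening: 0.252
grasp_force: 30.0
corner x 0.0532 y -0.0009 z 0.0644 tilt 6.84 yaw -2.73 F [-0.2  0.2 -2. ] M [ 0.11 -0.31  0.  ]
  return _methods._mean(a, axis=axis, dtype=dtype,
  ret = ret.dtype.type(ret / rcount)
Traceback (most recent call last):
ValueError: zero-size array to reduction operation minimum which has no identity
```

```bash
python3 -m jog '[[0.05,-0.0002,0.001,0.002,0,0,0],[0.05,-0.0004,0.001,0.003,0,0,0],[0.05,-0.0004,0.001,0.003,0,0,0],[0.05,-0.0004,0.001,0.003,0,0,0]]' | grep force;python3 -c "
from h import *
where()"
python3 -m jog '[[0.05,-0.0001,0,0.001,0,0,0],[0.05,-0.0002,0,0.0015,0,0,0],[0.05,-0.0002,0,0.0015,0,0,0],[0.05,-0.0002,0,0.0015,0,0,0]]'| grep force;python3 -c "
from h import *
where()"
```

```text
force: [-1.4, 1.0, 0.5]
grasp_force: 30.0
corner x 0.0524 y 0.0002 z 0.0604 tilt 6.95 yaw -2.73 F [-1.4  1.   0.5] M [ 0.23 -0.2  -0.  ]
force: [-1.9, 0.4, 5.9]
grasp_force: 30.0
corner x 0.0518 y 0.0002 z 0.0589 tilt 7.02 yaw -2.73 F [-1.9  0.4  5.9] M [0.14 0.08 0.02]
```

```bash
python3 -m jog '[[0.05,-0.003,0,-0.0012,0,0,0],[0.05,-0.006,0,-0.0017,0,0,0],[0.05,-0.009,0,-0.0021,0,0,0],[0.05,-0.012,0,-0.0024,0,0,0],[0.05,-0.015,0,-0.0028,0,0,0],[0.05,-0.017,0,-0.003,0,0,0],[0.05,-0.018,0,-0.0031,0,0,0],[0.05,-0.018,0,-0.0031,0,0,0]]'| grep -i force;python3 -c "
from h import *
where()"
```

```text
force: [-7.9, -0.4, 5.6]
grasp_force: 30.0
corner x 0.0672 y 0.0001 z 0.0591 tilt 7.40 yaw -2.71 F [-7.9 -0.4  5.6] M [-0.03  0.96 -0.03]
```

```bash
python3 -c "
from h import *
im,d=viewer.capture('side');cv2.imwrite('pics/side4.png',im);np.save('side4.npy',d)
cv2.imwrite('pics/crop4.png',cv2.resize(im[215:315,250:380],(780,600),interpolation=cv2.INTER_CUBIC))
r=models.outline_of('side','lid')
if r:
    P=pts('side',d,r[0]['mask']);b=np.c_[(P-O)@AX,(P-O)@np.array([-AX[1],AX[0],0]),P[:,2]]*1000
    b=b[(abs(b[:,1])<62)&(b[:,2]>55)]
    print(len(b))
    q=b[(b[:,1]>25)]
    for x in range(-95,80,8):
        w=q[abs(q[:,0]-x)<4];print(x,len(w),np.percentile(w[:,2],[10,50,90]).round(1) if len(w) else '')
    print(q.min(0),q.max(0))
where()
"
```

```text
1833
-95 0 
-87 0 
-79 28 [81.4 84.7 86.1]
-71 46 [80.6 83.8 85.1]
-63 50 [80.9 83.  84.3]
-55 46 [77.7 82.3 83.7]
-47 42 [78.9 81.  82.7]
-39 48 [76.  80.3 81.7]
-31 47 [77.4 79.4 80.6]
-23 35 [76.6 78.8 79.9]
-15 48 [74.8 77.8 79.4]
-7 45 [73.1 76.9 78.1]
1 43 [74.2 75.9 77.6]
9 42 [71.7 75.  76.6]
17 41 [72.9 74.3 75.4]
25 40 [70.6 72.9 74.7]
33 43 [68.  72.5 73.7]
41 40 [68.2 71.3 72.7]
49 49 [61.7 70.2 71.7]
57 42 [63.9 69.5 71.3]
65 8 [64.1 67.2 69. ]
73 0 
[-79.25152075  25.09422072  60.99348466] [65.06409347 61.98773891 87.06874039]
corner x 0.0671 y 0.0001 z 0.0591 tilt 7.40 yaw -2.71 F [-7.7 -0.2  5.5] M [0.02 0.98 0.05]
```

View pics/crop4.png

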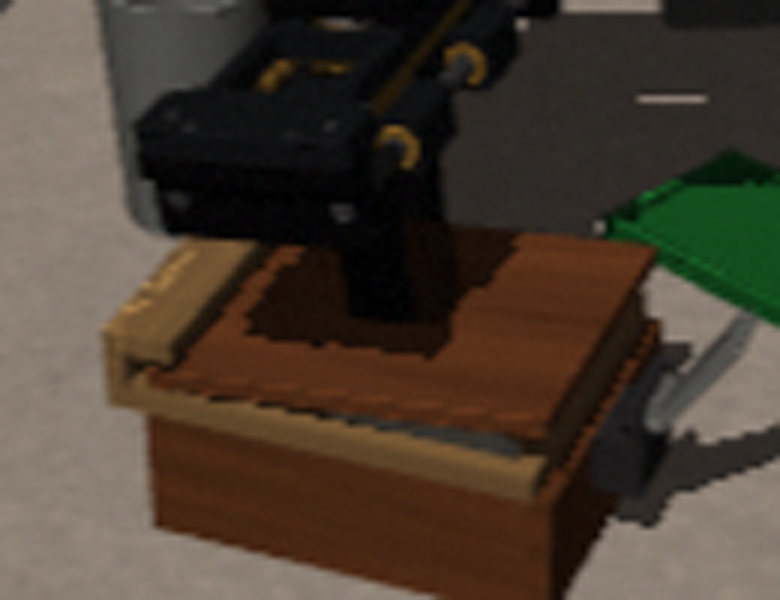

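```bash
python3 -m jog '[[0.05,0.0002,0,-0.0016,0,0,0],[0.05,0.0002,0,-0.0018,0,0,0],[0.05,0.0002,0,-0.0018,0,0,0]]'| grep -i force;python3 -c "
from h import *
where()"
python3 -m jog '[[0.05,-0.0015,0,-0.0002,0,0,0],[0.05,-0.003,0,-0.0004,0,0,0],[0.05,-0.003,0,-0.0004,0,0,0],[0.05,-0.003,0,-0.0004,0,0,0]]'| grep -i force;python3 -c "
from h import *
where()"
```

```text
force: [-0.6, 0.2, -1.6]
grasp_force: 30.0
corner x 0.0714 y 0.0001 z 0.0613 tilt 6.89 yaw -2.73 F [-0.6  0.2 -1.6] M [ 0.1  -0.27  0.02]
force: [-0.9, 0.0, -1.8]
grasp_force: 30.0
corner x 0.0736 y 0.0001 z 0.0614 tilt 6.97 yaw -2.73 F [-0.9  0.  -1.8] M [ 0.05 -0.27 -0.02]
```

```bash
for i in 1 2; do python3 -m jog '[[0.05,-0.001,0,-0.0001,0,0,0],[0.05,-0.0015,0,-0.0002,0,0,0],[0.05,-0.0015,0,-0.0002,0,0,0]]'| grep -i ^force;python3 -c "
from h import *
where()"; done
```

```text
force: [-3.4, -0.5, -0.3]
corner x 0.0743 y 0.0001 z 0.0613 tilt 7.07 yaw -2.72 F [-3.4 -0.5 -0.3] M [0.03 0.17 0.02]
force: [-6.5, -0.7, 2.5]
corner x 0.0743 y 0.0002 z 0.0610 tilt 7.26 yaw -2.72 F [-6.5 -0.7  2.5] M [-0.01  0.7   0.06]
```

```bash
python3 -c "
from h import *
for t in (4.5,2,0.5): lidrow(.0738,.0605,t)"
```

```text
tcp [ 0.6259 -0.0392  0.0895] row [ 0.0015 -0.0003  0.0042] [-0.02 -2.76 -0.07]
tcp [ 0.6247 -0.0391  0.0864] row [ 0.0022 -0.0003  0.0075] [-0.03 -5.26 -0.06]
tcp [ 0.624  -0.0391  0.0844] row [ 0.0027 -0.0003  0.0095] [-0.03 -6.76 -0.06]
```

```bash
python3 -m jog '[[0.05,0.0006,0,0.002,0,-1.3,0],[0.05,0.0015,0,0.0042,0,-2.8,0],[0.05,0.0019,0,0.006,0,-4,0],[0.05,0.0022,0,0.0075,0,-5.3,0],[0.05,0.0022,0,0.0075,0,-5.3,0],[0.05,0.0022,0,0.0075,0,-5.3,0]]'| grep -i force;python3 -c "
from h import *
where();lidrow(.0738,.060,0)"
```

```text
force: [-6.3, -0.6, -0.6]
grasp_force: 30.0
corner x 0.0750 y 0.0002 z 0.0604 tilt 1.84 yaw -2.72 F [-6.3 -0.6 -0.6] M [-0.01  0.72  0.05]
tcp [ 0.6238 -0.0391  0.0833] row [ 0.0019 -0.0003  0.0028] [-0.02 -1.84 -0.07]
```

```bash
python3 -m jog '[[0.05,0.0008,0,0.0014,0,-0.9,0],[0.05,0.0016,0,0.0028,0,-1.9,0],[0.05,0.0016,0,0.0034,0,-1.9,0],[0.05,0.0016,0,0.0034,0,-1.9,0]]'| grep -i force;python3 -c "
from h import *
where();lidrow(.0738,.060,0)
im,d=viewer.capture('side')
r=models.outline_of('side','lid')
P=pts('side',d,r[0]['mask']);b=np.c_[(P-O)@AX,(P-O)@np.array([-AX[1],AX[0],0]),P[:,2]]*1000
b=b[(abs(b[:,1])<62)&(b[:,2]>55)]
q=b[(b[:,1]>25)]
for x in range(-95,80,12):
    w=q[abs(q[:,0]-x)<6];print(x,len(w),np.percentile(w[:,2],[10,50,90]).round(1) if len(w) else '')
"
```

```text
force: [-4.7, -0.1, 5.9]
grasp_force: 30.0
corner x 0.0756 y 0.0002 z 0.0613 tilt -0.26 yaw -2.72 F [-4.7 -0.1  5.9] M [0.19 1.03 0.02]
tcp [ 0.6238 -0.0391  0.0833] row [ 0.0017 -0.0003  0.0009] [-0.03  0.26 -0.07]Traceback (most recent call last):
  File "<string>", line 6, in <module>
    P=pts('side',d,r[0]['mask']);b=np.c_[(P-O)@AX,(P-O)@np.array([-AX[1],AX[0],0]),P[:,2]]*1000
                   ~^^^
IndexError: list index out of range
```

```bash
cat >> h.py <<'E'
def lidprofile(n):
    im,d=viewer.capture('side');cv2.imwrite(f'pics/side{n}.png',im)
    cv2.imwrite(f'pics/crop{n}.png',cv2.resize(im[215:315,250:380],(780,600),interpolation=cv2.INTER_CUBIC))
    P=pts('side',d,np.ones(d.shape,bool));b=np.c_[(P-O)@AX,(P-O)@np.array([-AX[1],AX[0],0]),P[:,2]]*1000
    q=b[(b[:,1]>20)&(b[:,1]<50)&(b[:,2]>50)&(b[:,2]<90)]
    for x in range(-93,80,12):
        w=q[abs(q[:,0]-x)<6];print(x,len(w),np.percentile(w[:,2],[10,50,90]).round(1) if len(w) else '')
E
python3 -c "
from h import *
lidprofile(5)"
```

```text
-93 0 
-81 33 [50.3 51.2 54.9]
-69 83 [55.1 67.2 69.8]
-57 50 [67.5 69.  70. ]
-45 50 [68.  69.  70.5]
-33 49 [68.  69.  70.3]
-21 50 [68.1 69.3 70.6]
-9 61 [68.2 69.9 78.5]
3 66 [67.9 69.6 82.9]
15 51 [68.1 69.1 71.1]
27 40 [68.3 69.5 70.9]
39 46 [67.5 69.3 70.4]
51 50 [68.3 69.4 70.6]
63 76 [68.8 81.4 83.1]
75 46 [80.6 82.  83.2]
```

View pics/crop5.png

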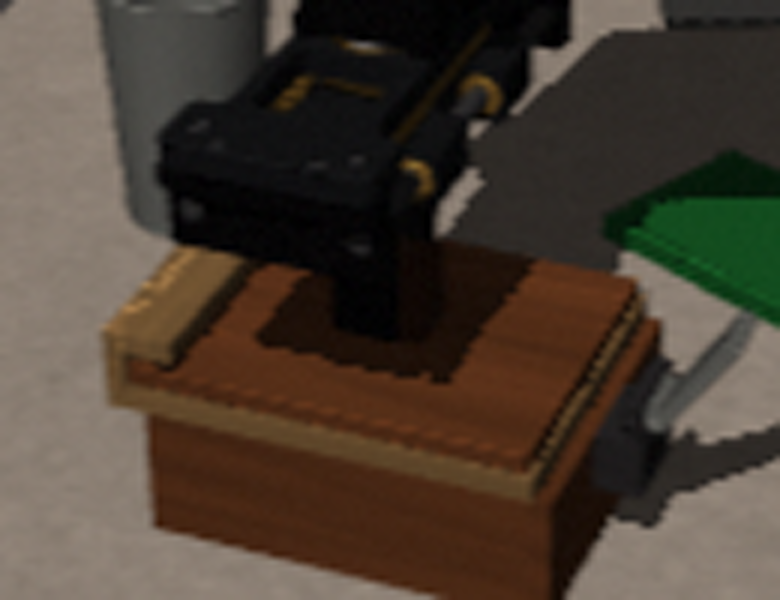

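Flat and home: the panel lies even along the rim and its far edge is inside the slot against the plate. I'll release it and rise.

```bash
python3 -m jog '[[0.05,0.0008,0,-0.0012,0,0,0],[0.6,0.0008,0,-0.0012,0,0,0],[0.6,0.0008,0,-0.0012,0,0,0],[0.6,0.0008,0,-0.0012,0,0,0],[0.6,0.0008,0,-0.0012,0,0,0],[0.6,0.0008,0,-0.02,0,0,0],[0.6,0.0008,0,-0.06,0,0,0],[0.6,0.0008,0,-0.08,0,0,0],[0.6,0.0008,0,-0.08,0,0,0]]'| grep -i force;python3 -c "
from h import *
lidprofile(6)
for c in ['side','top']:
    if c=='top': viewer.capture('top')
    for t in ['clamp_tip','clamp_hinge','lid']: print(c,t,[(round(x['p'],2),np.round(x['xyz'],3)) for x in models.tip_of(c,t)[:1]])
row([.477,-.0324,.165],Rt(87.35))
"
```

```text
force: [-0.1, -0.8, 0.3]
grasp_force: 0.0
-93 0 
-81 36 [50.5 51.9 54.3]
-69 81 [55.2 67.1 70.1]
-57 51 [67.9 69.1 70. ]
-45 47 [67.6 69.3 70.4]
-33 51 [67.6 68.7 69.7]
-21 47 [67.5 68.6 70.2]
-9 52 [67.9 69.  70.3]
3 45 [68.3 69.1 70. ]
15 50 [67.4 68.9 70.4]
27 48 [67.4 68.9 70.1]
39 45 [67.5 68.6 70. ]
51 48 [67.9 69.  70.4]
63 78 [68.8 81.1 82.9]
75 42 [80.7 82.2 83.2]
side clamp_tip [(0.7, array([ 0.494, -0.035,  0.091]))]
side clamp_hinge [(0.89, array([ 0.529, -0.034,  0.06 ]))]
side lid [(0.87, array([ 0.627, -0.038,  0.057]))]
top clamp_tip [(0.58, array([ 0.496, -0.036,  0.094]))]
top clamp_hinge [(0.51, array([ 0.53 , -0.033,  0.059]))]
top lid [(0.94, array([ 0.623, -0.04 ,  0.058]))]
row [ 0.1468 -0.0007 -0.0033] [-0.02  0.13 -0.08]
```

Lid is home and flat, and the clamp is still open. Moving the closed fingers to the front of the clamp.

```bash
python3 -m jog '[[0,0.147,-0.0007,-0.003,0,0,0],[0,0.147,-0.0007,-0.003,0,0,0],[0,0.147,-0.0007,-0.003,0,0,0],[0,0.147,-0.0007,-0.003,0,0,0],[0,0.147,-0.0007,0.03,0,0,0],[0,0.147,-0.0007,0.065,0,0,0],[0,0.147,-0.0007,0.069,0,0,0],[0,0.147,-0.0007,0.069,0,0,0],[0,0.147,-0.0007,0.069,0,0,0]]'
python3 -c "
from h import *
row([.617-.101,-.0342,.093],Rt(87.35));row([.617-.075,-.0354,.093],Rt(87.35))"
```

```text
time_s: 19.77
position: [0.4789, -0.0329, 0.0944]
tcp_rot: [[-0.999, 0.048, 0.007], [0.048, 0.999, -0.002], [-0.007, -0.001, -1.0]]
force: [-0.2, -0.4, 0.5]
opening: 0.006
grasp_force: 0.0
row [-0.0371  0.0005  0.0017] [-0.08  0.39 -0.07]
row [-0.0631  0.0005  0.0018] [-0.08  0.39 -0.07]
```

```bash
python3 -m jog '[[0,-0.008,0,0.001,0,0,0],[0,-0.016,0,0.001,0,0,0],[0,-0.024,0,0.001,0,0,0],[0,-0.032,0,0.001,0,0,0],[0,-0.038,0,0.001,0,0,0],[0,-0.044,0,0.001,0,0,0],[0,-0.05,0,0.001,0,0,0],[0,-0.056,0,0.001,0,0,0],[0,-0.063,0,0.001,0,0,0],[0,-0.067,0,0.001,0,0,0],[0,-0.067,0,0.001,0,0,0]]'
python3 -c "
from h import *
lidprofile(7)"
```

```text
time_s: 21.15
position: [0.5448, -0.0357, 0.0931]
tcp_rot: [[-0.999, 0.048, 0.005], [0.048, 0.999, -0.001], [-0.005, -0.001, -1.0]]
force: [-2.9, 1.8, 2.4]
opening: 0.007
grasp_force: 1.9
-93 0 
-81 31 [50.2 51.3 53.8]
-69 83 [55.8 67.2 69.8]
-57 53 [67.7 69.  70.2]
-45 48 [68.  69.4 70.3]
-33 47 [67.9 69.3 70.2]
-21 52 [68.1 69.2 70.4]
-9 45 [67.5 69.1 70.5]
3 49 [68.2 69.  70.3]
15 45 [68.2 69.  70.2]
27 48 [67.8 68.9 70.5]
39 50 [67.5 69.1 70.5]
51 47 [67.9 69.4 71.3]
63 81 [68.7 80.9 83.1]
75 42 [80.6 82.1 83.1]
```

View pics/crop7.png

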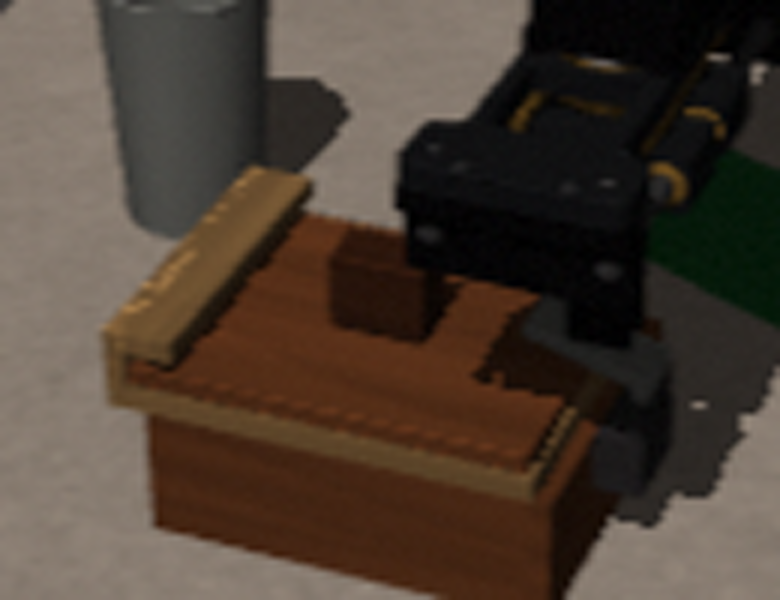

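The clamp has swung past vertical and leans over the lid at about (560,320), with the lid undisturbed. Now I'll press it down from above.

```bash
python3 -m jog '[[0,0.002,0,-0.015,0,0,0],[0,0,0,-0.018,0,0,0],[0,-0.01,0,-0.018,0,0,0],[0,-0.018,0,-0.018,0,0,0],[0,-0.018,0,-0.01,0,0,0],[0,-0.018,0,-0.003,0,0,0],[0,-0.018,0,0.003,0,0,0],[0,-0.018,0,0.007,0,0,0],[0,-0.018,0,0.009,0,0,0],[0,-0.018,0,0.01,0,0,0],[0,-0.018,0,0.01,0,0,0]]'
```

```text
time_s: 22.58
position: [0.5643, -0.0371, 0.0853]
tcp_rot: [[-0.999, 0.048, 0.009], [0.048, 0.999, -0.002], [-0.009, -0.002, -1.0]]
force: [1.6, -0.4, 17.0]
opening: 0.004
grasp_force: 8.6
```

```bash
python3 -m jog '[[0,0,0,0.001,0,0,0],[0,0,0,0.001,0,0,0],[0,0,0,-0.04,0,0,0],[0,0,0,-0.1,0,0,0],[0,0.05,0,-0.15,0,0,0],[0,0.08,0,-0.15,0,0,0],[0,0.08,0,-0.15,0,0,0]]'
python3 -c "
from h import *
lidprofile(8)
for c in ['side','top']:
    if c=='top': viewer.capture('top')
    for t in ['clamp_tip','lid','glass','saucer','lantern']: print(c,t,[(round(x['p'],2),np.round(x['xyz'],3)) for x in models.tip_of(c,t)[:1]])"
```

```text
time_s: 23.45
position: [0.4774, -0.0316, 0.2321]
tcp_rot: [[-0.999, 0.048, -0.002], [0.048, 0.999, 0.001], [0.002, 0.001, -1.0]]
force: [0.8, 0.9, -0.6]
opening: 0.006
grasp_force: 0.0
-93 0 
-81 35 [50.7 51.8 54.5]
-69 84 [55.  67.5 69.7]
-57 49 [67.8 68.9 70.1]
-45 54 [68.1 69.1 70.5]
-33 48 [67.7 69.2 70.8]
-21 48 [67.6 69.  70.2]
-9 51 [67.7 68.7 70.1]
3 48 [67.8 69.1 70.2]
15 46 [67.5 69.2 70.1]
27 44 [67.8 68.9 70. ]
39 43 [67.6 69.  70.4]
51 47 [68.2 69.1 70.4]
63 84 [68.2 80.8 82.7]
75 41 [80.7 82.  83.2]
side clamp_tip [(0.73, array([ 0.572, -0.038,  0.066]))]
side lid [(0.6, array([ 0.629, -0.038,  0.055]))]
side glass [(0.64, array([ 0.626, -0.041,  0.057]))]
side saucer [(0.81, array([ 0.793,  0.181, -0.003]))]
side lantern [(0.65, array([ 0.59 , -0.474, -0.001]))]
top clamp_tip []
top lid [(0.85, array([ 0.626, -0.04 ,  0.063]))]
top glass [(0.56, array([ 0.77 , -0.196,  0.001]))]
top saucer [(0.63, array([0.789, 0.181, 0.002]))]
top lantern [(0.6, array([ 0.592, -0.476, -0.001]))]
```

View pics/crop8.png

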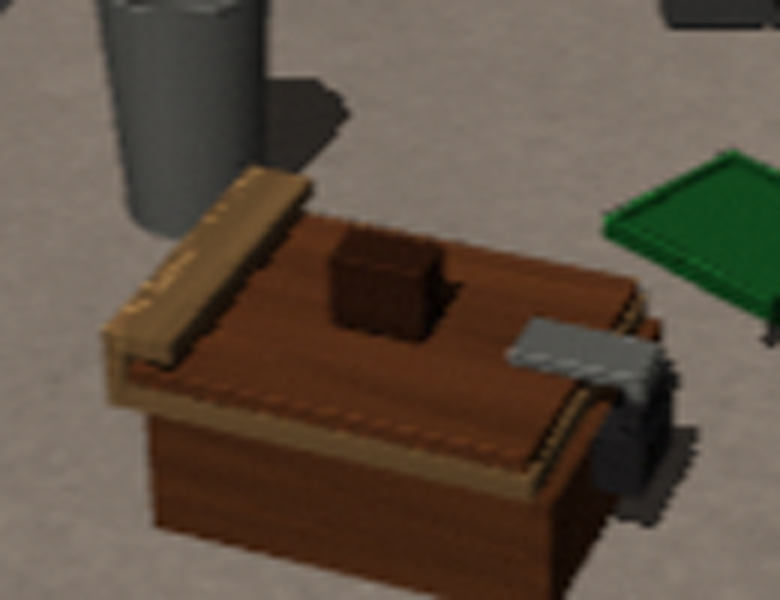

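The clamp lies flat on the closed lid at about (585,355). Nothing else has moved and the arm is clear.

```bash
python3 -c "
from rig import workorder
print(workorder.hand_in())"
```

```text
the job is handed in; nothing more can be done
None
```

I handed in the job at about 24 s, with the soap in the box, the lid hooked and flat on the rim, the clamp down on it, and the lantern, glass and saucer untouched; the hand-in returned no verdict.

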